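Clear the belt-drive rig and latch its sliding guard

TASK

Someone left the white pipe coupling standing in the way of the sliding guard on the belt-drive rig. Put it into the blue tray, then slide the guard shut over the pulley until its latch clicks and holds, pressing only as hard as the latch needs: do not ram the guard into the rubber buffer behind the latch. Leave the torch, the tin and the red thread spool where they are.

Things in the scene. Friction and masses are not known exactly. Their poses are not given: they have to be found in the camera images.
- coupling_center (a point): Centre (half-way up) of a loose white pipe coupling, an upright tube 42 mm across and 50 mm tall, about 0.05 kg; z up. It stands on the rig's bed, between the open guard's front edge and the pulley, so this point starts 37 mm above the table. Grasp it across the slide (the guard is on one side of it, the pulley on the other).
- rig: Belt-drive rig, fixed: a grey bed 130 x 380 mm, top 12 mm above the table; origin under its middle. The guard slides along its y; +y is the closing way. Two rails, 8 mm high, run along it, inner edges 47 mm from the middle line. A pulley (63 mm across, top 38 mm above the table) stands at y = +74 mm, the catch block with bolt and buffer at y = +110 to +172 mm.
- tray_in (a point): Centre of the inner floor (4 mm above the table) of a fixed blue open tray, 120 x 120 mm outside, walls 4 mm thick and 30 mm high over the table. z is up.
- guard_handle (a point): Point on the axis of the guard's black handle, 78 mm above the table. The handle is an upright fin, 42 mm across the slide, 14 mm thick along it, from 54 to 94 mm above the table, in the middle of the guard: a clear hood, yellow frame, 92 mm across, 120 mm along the slide, top 52 mm above the table. It moves only along this point's y; +y closes. It clears the pulley but not the coupling.
- guard (a joint): How far open the guard is, in m: starts at 0.165 to 0.19, falls as it closes; friction 1.5 N. It latches at a value between 0 and 0.013, not known beforehand (the catch block was set by hand), so the click must be felt. About 17 mm before it the hook meets the spring bolt; the push rises to about 11 N in the next 9 mm, then falls to nothing as the hook passes and the bolt snaps up behind it.
- latch (a joint): How far the brass spring bolt on the catch block is pressed down, in m: 0 when up (both with the guard open and when latched), about 0.006 while the guard's hook rides over it.
- buffer (a joint): How far the black rubber buffer behind the latch is squeezed, in m: 0 when free. The guard's tongue meets it about 1 mm past the click; it takes about 12 N per mm, and squeezing it 1.8 mm (22 N) counts as ramming.
- torch: Bystander: a black torch standing on end, 44 mm across, 123 mm tall; origin at the centre of its underside.
- token_tin: Bystander: a food tin with a coloured label, 75 mm across, 58 mm tall; origin at the centre of its underside.
- thread_spool_1: Bystander: a wooden spool of red thread standing on end, 30 mm across, 42 mm tall; origin at the centre of its underside.
Things that resemble listed ones, but are neither listed nor needed, are in the scene too. Of the things that look like the part that bears tray_in, the larger one is meant. What is shaped like the part that bears coupling_center but orange is not meant.

How it is judged:
On the way, in this order (a step that is already met when the one before it is completed fails the run):
1. the coupling lies in the blue tray while the guard is still open (x of coupling_center in the frame of tray_in between -0.056 and 0.056 m and y of coupling_center in the frame of tray_in between -0.056 and 0.056 m and z of coupling_center in the frame of tray_in below 0.03 m), for 0.2 s.
2. the guard's hook rides over the latch bolt (value of joint latch above 0.004 m).
3. the bolt has snapped up behind the hook: the guard is latched (value of joint guard below 0.0142 m and value of joint latch below 0.001 m), for 0.2 s.
At the end, for the whole second after the job is handed in: The guard is latched and at rest (its joint reads under 14.2 mm, and the bolt is up, pressed in less than 1 mm), and the coupling lies in the blue tray (its centre within the walls and less than 30 mm above the tray's floor) (all of step 1 and all of step 3 and velocity of joint guard between -0.01 and 0.01 m/s); the robot touches nothing.
It fails at once if the guard is rammed into the buffer (squeezed more than 1.8 mm, 22 N) (value of joint buffer above 0.0018 m).
It fails at once if the torch is moved more than 30 mm (distance of torch from where it was at the start of the episode above 0.03 m).
It fails at once if the tin is moved more than 30 mm (distance of token_tin from where it was at the start of the episode above 0.03 m).
It fails at once if the red thread spool is moved more than 30 mm (distance of thread_spool_1 from where it was at the start of the episode above 0.03 m).
It also fails if it takes over 64 s, if anything falls off the work surface, if the arm or the gripper's body presses on something with over 40 N, if the wrist force passes 120 N, or if a joint passes its speed limit or range.

ROBOT

A 6-joint arm with a two-finger parallel gripper is mounted at the origin on a cart in front of the work surface, level with it; the furniture and walls round the work are solid. World frame = base frame: x ahead of the robot, y to its left, z up, the work surface at z = 0. Lengths are in m, angles in rad, forces in N, time in s.
With the tool pointing down it reaches from about 0.3 to 0.775 m from the base axis. Payload 14.6 kg.
Tool frame: the origin (TCP) lies between the finger pads; the fingertips stand 19 mm ahead of it and the grasp point (between the pads) is the TCP; z points along the fingers, y is the direction in which the jaws open and shut (so a half turn about z gives the same grasp; the last joint's range is limited). The gripper opens to 94 mm and grips with 3 to 60 N. Pads are 16 mm wide; open, the fingers measure 119 mm over their backs; the gripper's body (75 mm by 177 mm) begins 78 mm behind the grasp point.
Start: joints at [-1.324, 0.3, 1.521, -0, 1.321, -0.067], TCP at [0.17, -0.523, 0.224] pointing down, gripper open.
Joint ranges: [-3.03, 3.03], [-0.79, 2.21], [0.23, 2.52], [-1.04, 4.18], [0, 3.07], [-2.55, 2.55]. Speed limits (rad/s): [2.22, 2.22, 2.57, 3.14, 3.14, 3.14].

INTERFACE

Orientations are given as [roll, pitch, yaw] about the fixed x, y, z axes, in that order (R = Rz(yaw) Ry(pitch) Rx(roll)).
In Python, from station import telemetry, vision, ctrl gives the robot as it stands. The module is installed in compiled form; this text tells all that it offers.
- The arm moves only by the shell command python3 -m creep 'ROWS' [FORCE]. ROWS is JSON, a list of rows, each a list of 3 entries, a list of its own where there are three numbers: the shift along the tool's x, y, z in units of 50 mm (1.0 is 50 mm), then the turn about the tool's z in units of 8 degrees (1.0 is 8 degrees), then the opening, from 0 (shut) to 1 (fully open). In form: [[[tx, ty, tz], twist, gripper], ...]. A call has 1 to 12 rows; each row is the pose to reach, as a shift and turn from the pose commanded when the call began, along the tool's axes at that moment; what a row does not reach only later rows make up. A row lasts 1/10 s, in which the tool goes at most 50 mm and 8.59 degrees, less where a joint would pass 70% of its speed; a pose out of reach is approached as far as the arm can. A call with a gripper value outside its range is refused whole. The fingers move at their own pace and stop on an object; FORCE is the grip in N (left out, the last holds). Time passes only in rows, so rows that repeat a pose let the fingers close. It gives the time, the measured TCP pose, the force and the opening at its end, in the units of the state.
- telemetry.get_obs(): the state, without advancing time (a new reading comes with each control period).
- vision.camera(name): name is "scene" or "top" or "wrist"; returns a dict with "img" (384x512x3 uint8, red, green, blue), "depth" (384x512 float32, m along the optical axis (not along the pixel's ray), 0 where there is no reading), "vertical_fov" (degrees; the focal length in pixels is half the picture's height over the tangent of half this angle, whatever the lens; pixels are square), "cx", "cy" (the principal point, pixels), "dist" ([k1, k2, p1, p2, k3] as OpenCV has them; the pictures are not rectified), "extrinsics" (4x4, takes a point from camera to world coordinates); the wrist camera has in their place "hand_eye" (4x4, takes a point from camera to tool coordinates, whose origin is the TCP and whose axes are the flange's). Camera axes: x right, y down, z forward; pixel columns grow to the right and rows downward; lengths in m; the calibration is good to about 2 mm. A picture is of the moment at which its call begins: read the wrist's pose just before it.
- ctrl.hand_in(): hands the job in, once; it reports no verdict.
The state is a dict: "time_s": time; "qpos": joint angles; "joint_vel": joint speeds; "tau": joint torques, N m; "ee_pos": TCP position; "eef_rot": TCP orientation; "force": force on the tool from outside, world axes, zero at the start; "moment": the same for the moment, N m; "grip_width": finger opening in m.
Only numpy, scipy, OpenCV 4.12 (cv2) and the standard library are available. Lean on these libraries where they do the work, as an engineer would, in place of code of your own. Each camera call takes 0.05 s, during which the arm holds its last target.

## Working session

There is one attempt and no reset: what is moved stays moved. The work goes in short steps, Python scripts to look and compute and a shell command to move; the robot and the scene stay as the last step left them, time stands still between calls to the robot, and variables do not carry over. Pictures are saved under pics/ and viewed, and the job is handed in when it is done.

```bash
mkdir -p pics; cat > h.py <<'E'
import numpy as np, cv2
from scipy.spatial.transform import Rotation as R
from station import telemetry, vision, ctrl
def K(c):
    h=c['img'].shape[0]; f=h/2/np.tan(np.radians(c['vertical_fov'])/2)
    return np.array([[f,0,c['cx']],[0,f,c['cy']],[0,0,1]])
def shot(name,fn):
    o=telemetry.get_obs(); c=vision.camera(name)
    if 'extrinsics' in c: T=np.array(c['extrinsics'])
    else:
        W=np.eye(4); W[:3,:3]=R.from_euler('xyz',o['eef_rot']).as_matrix(); W[:3,3]=o['ee_pos']; T=W@np.array(c['hand_eye'])
    np.savez('pics/'+fn+'.npz',img=c['img'],depth=c['depth'],T=T,K=K(c),dist=np.array(c['dist'],float))
    cv2.imwrite('pics/'+fn+'.png',c['img'][:,:,::-1]); return o
def ray(d,u,v):
    p=cv2.undistortPoints(np.array([[[u,v]]],float),d['K'],d['dist'])[0,0]
    return d['T'][:3,3], d['T'][:3,:3]@np.array([p[0],p[1],1])
def pt(d,u,v):  # by depth
    o,r=ray(d,u,v); z=np.median(d['depth'][int(v)-1:int(v)+2,int(u)-1:int(u)+2]); return o+r*z
def atz(d,u,v,z):
    o,r=ray(d,u,v); return o+r*(z-o[2])/r[2]
def tri(d1,p1,d2,p2):
    o1,r1=ray(d1,*p1);o2,r2=ray(d2,*p2)
    s=np.linalg.lstsq(np.c_[r1,-r2],o2-o1,rcond=None)[0]
    a=o1+r1*s[0];b=o2+r2*s[1]; return (a+b)/2,np.linalg.norm(a-b)
def L(fn): return dict(np.load('pics/'+fn+'.npz'))
E
python3 - <<'E'
from h import *
for n in('scene','top','wrist'): o=shot(n,n+'0')
print(o)
E
```

```text
{'time_s': 0.1, 'qpos': array([-1.32359637e+00,  3.00407607e-01,  1.52149687e+00,  8.19591684e-06,
        1.32071681e+00, -6.65967909e-02]), 'joint_vel': array([ 0.00071081, -0.00096451, -0.00140757,  0.00077303,  0.000521  ,
        0.0015418 ]), 'tau': array([-1.44399968e-03, -5.32654345e+01, -3.53286445e+01,  7.09199044e-02,
        2.35351530e-02, -6.72946840e-05]), 'ee_pos': array([ 0.1697186 , -0.52293675,  0.22395678]), 'eef_rot': array([-3.14056683e+00, -7.63740089e-05,  3.13794675e-01]), 'force': array([ 0.19699249, -0.50769759, -0.17144981]), 'moment': array([-0.06852565,  0.05035939, -0.00140707]), 'grip_width': 0.09427230124661351}
```

View pics/scene0.png

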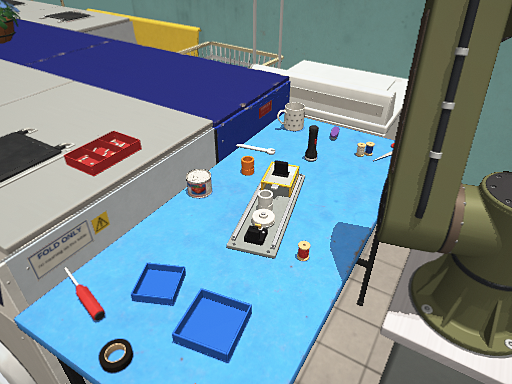

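View pics/top0.png

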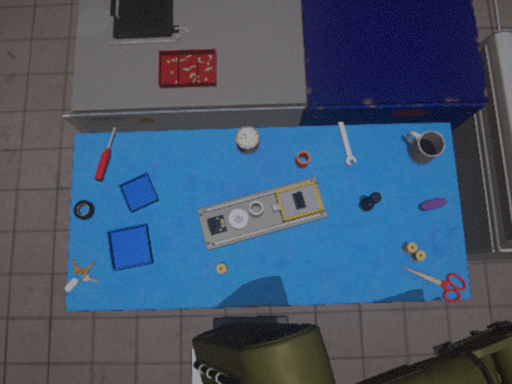

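View pics/wrist0.png

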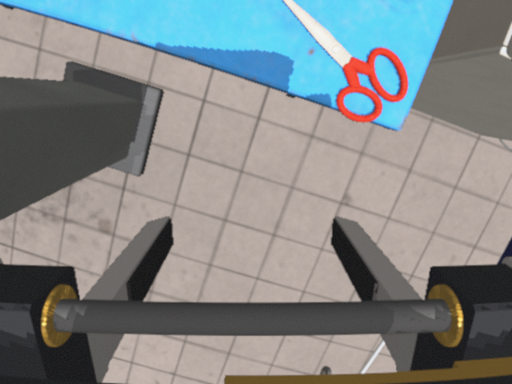

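The scene and top views show the rig with its pulley at about (238,217) in the top view. The coupling is at (256,208), the handle at (299,200), the large tray at (131,247), the spool at (221,268) and the tin at (247,138). I'll enlarge the top view next.

```bash
python3 - <<'E'
from h import *
d=L('top0'); c=d['img'][170:280,100:340][:,:,::-1]
cv2.imwrite('pics/topc.png',cv2.resize(c[:, 85:235],None,fx=5,fy=5,interpolation=cv2.INTER_CUBIC))
d=L('scene0'); c=d['img'][150:270,215:325][:,:,::-1]
cv2.imwrite('pics/scc.png',cv2.resize(c,None,fx=5,fy=5,interpolation=cv2.INTER_CUBIC))
d=L('top0')
for n,p in dict(pulley=(238,217),coup=(256,208),handle=(299,200),tray=(131,247),tin=(247,138),spool=(221,268),torch=(372,202)).items(): print(n,pt(d,*p).round(3))
E
```

```text
pulley [0.523 0.013 0.04 ]
coup [ 0.553 -0.042  0.012]
handle [ 0.56  -0.166  0.088]
tray [0.446 0.342 0.001]
tin [ 0.764 -0.021  0.053]
spool [0.375 0.066 0.037]
torch [ 0.544 -0.371  0.108]
```

View pics/topc.png

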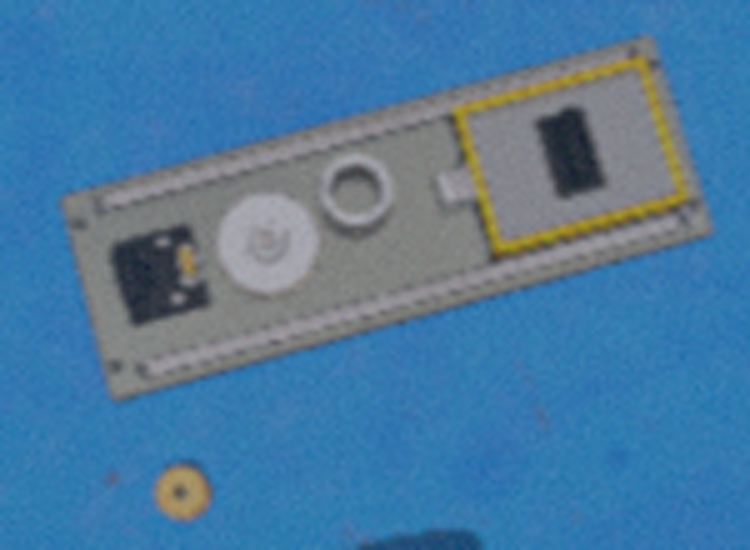

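View pics/scc.png

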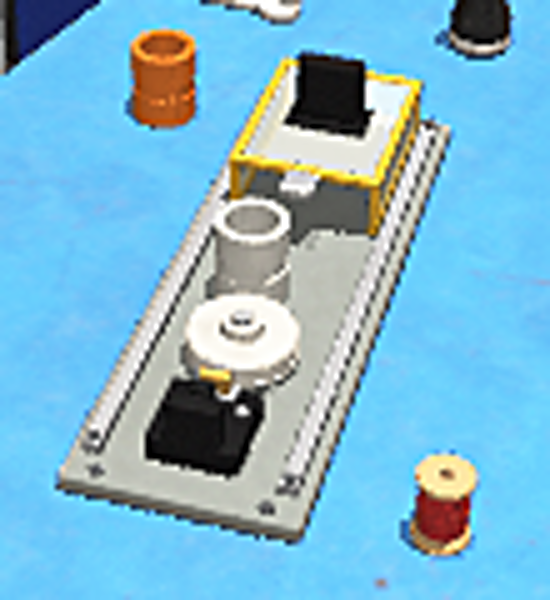

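In the top crop, the bed corners are at (62,198), (650,38), (712,232) and (118,400). The coupling rim centre is at (357,191), the pulley at (268,244) and the handle top at (572,152). In the scene crop, the coupling rim centre is at (253,221) and the handle's top edge is near (332,62).

```bash
python3 - <<'E'
from h import *
t=L('top0'); s=L('scene0')
T=lambda x,y:(185+(x+.5)/5-.5,170+(y+.5)/5-.5)
S=lambda x,y:(215+(x+.5)/5-.5,150+(y+.5)/5-.5)
C=[atz(t,*T(*p),.012) for p in[(62,198),(650,38),(712,232),(118,400)]]
for c in C: print('corner',c.round(4))
print('rig',np.mean(C,0).round(4),[np.linalg.norm(C[i]-C[(i+1)%4]).round(3) for i in range(4)])
ax=(C[0]+C[3]-C[1]-C[2]);ax/=np.linalg.norm(ax);print('yaxis',ax.round(4),'yaw of rig',np.degrees(np.arctan2(-ax[0],ax[1])))
print('coup tri',tri(t,T(357,191),s,S(253,221)), atz(t,*T(357,191),.062))
print('pulley tri',tri(t,T(268,244),s,S(242,322)), atz(t,*T(268,244),.038))
print('handle tri',tri(t,T(572,152),s,S(332,62)), atz(t,*T(572,152),.094), pt(t,*T(572,152)))
print('mast',t['T'][:3,3],'tray')
# tray edges via blue mask with height
h,w=t['depth'].shape
uv=np.stack(np.meshgrid(np.arange(w),np.arange(h)),-1).reshape(-1,1,2).astype(float)
p=cv2.undistortPoints(uv,t['K'],t['dist'])[:,0]
P=(np.c_[p,np.ones(len(p))]*t['depth'].reshape(-1,1))@t['T'][:3,:3].T+t['T'][:3,3]
np.save('pics/P.npy',P.reshape(h,w,3))
hsv=cv2.cvtColor(t['img'],cv2.COLOR_RGB2HSV)
m=((hsv[...,0]>105)&(hsv[...,0]<125)&(hsv[...,1]>150)).astype(np.uint8); m[:,180:]=0;m[:120]=0
n,l,st,ce=cv2.connectedComponentsWithStats(m)
for i in range(1,n):
  if st[i,4]>200:
    r=cv2.minAreaRect(np.argwhere(l==i)[:,::-1].astype(np.float32)); b=cv2.boxPoints(r)
    q=[atz(t,*k,.03) for k in b]; print(st[i],r); print(np.round(q,3),np.mean(q,0).round(4),np.linalg.norm(q[0]-q[1]))
E
```

```text
corner [0.555  0.1385 0.012 ]
corner [ 0.6441 -0.2256  0.012 ]
corner [ 0.522  -0.2564  0.012 ]
corner [0.4312 0.1054 0.012 ]
rig [ 0.5381 -0.0595  0.012 ] [np.float64(0.375), np.float64(0.126), np.float64(0.373), np.float64(0.128)]
yaxis [-0.2405  0.9707 -0.    ] yaw of rig 13.915528631513032
coup tri (array([ 0.54722174, -0.04109279,  0.05834283]), np.float64(0.0023115159068935512)) [ 0.5455296  -0.04152331  0.062     ]
pulley tri (array([0.52138277, 0.01315384, 0.03446268]), np.float64(0.0036148513366026968)) [0.51918674 0.01232163 0.038     ]
handle tri (array([ 0.56245319, -0.16442496,  0.09242732]), np.float64(0.006533681417610443)) [ 0.55908505 -0.16542904  0.094     ] [ 0.56025097 -0.16608555  0.08758212]
mast [ 0.33325391 -0.03826766  1.33710237] tray
[119 173  39  39 897] ((137.89755249023438, 192.27804565429688), (31.289676666259766, 31.84842300415039), 65.224853515625)
[[0.635 0.382 0.03 ]
 [0.674 0.294 0.03 ]
 [0.584 0.252 0.03 ]
 [0.546 0.339 0.03 ]] [0.6099 0.3167 0.03  ] 0.0968428420009142
[ 107  224   46   46 1599] ((128.98648071289062, 246.91891479492188), (40.935340881347656, 41.42853927612305), 80.53767395019531)
[[0.496 0.413 0.03 ]
 [0.514 0.29  0.03 ]
 [0.393 0.268 0.03 ]
 [0.376 0.389 0.03 ]] [0.4447 0.34   0.03  ] 0.12476380346406218
```

```bash
python3 - <<'E'
from h import *
o=telemetry.get_obs(); c=vision.camera('wrist'); print(np.round(c['hand_eye'],3),c['vertical_fov'],o['time_s'])
Rw=R.from_euler('xyz',o['eef_rot']).as_matrix()
for tgt in ([.54,-.10,.26],[.5455,-.0415,.224]):
  print((Rw.T@(np.array(tgt)-o['ee_pos'])/.05).round(2))
E
```

```text
[[-0.    -0.965 -0.262  0.076]
 [ 1.    -0.     0.001 -0.001]
 [-0.001 -0.262  0.965 -0.16 ]
 [ 0.     0.     0.     1.   ]] 60.679743154000235 0.15
[ 9.65 -5.76 -0.71]
[ 1.012e+01 -6.840e+00  1.000e-02]
```

```bash
python3 -m creep '[[[9.65,-5.76,-0.71],-10.74,1],[[9.65,-5.76,-0.71],-10.74,1],[[9.65,-5.76,-0.71],-10.74,1],[[9.65,-5.76,-0.71],-10.74,1],[[9.65,-5.76,-0.71],-10.74,1],[[9.65,-5.76,-0.71],-10.74,1],[[9.65,-5.76,-0.71],-10.74,1],[[9.65,-5.76,-0.71],-10.74,1],[[9.65,-5.76,-0.71],-10.74,1],[[9.65,-5.76,-0.71],-10.74,1],[[9.65,-5.76,-0.71],-10.74,1],[[9.65,-5.76,-0.71],-10.74,1]]' 
python3 - <<'E'
from h import *
o=telemetry.get_obs();print(o['joint_vel'].round(2));shot('wrist','w1')
d=L('w1');cv2.imwrite('pics/w1b.png',cv2.resize(d['img'][:,:,::-1],(800,600)))
E
```

```text
time_s: 1.4
ee_pos: [0.5417, -0.0968, 0.2598]
eef_rot: [3.141, -0.001, 1.817]
force: [-0.1, -0.7, -0.8]
grip_width: 0.0944
[ 0.14  0.12 -0.15 -0.01  0.05  0.16]
```

View pics/w1b.png

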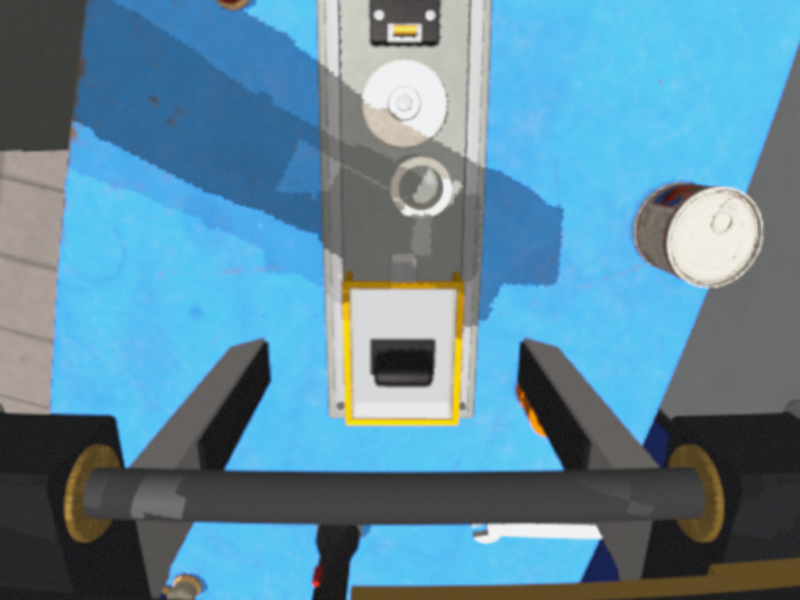

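The settled wrist view shows the rig vertical in the picture, so the yaw is right. In the 800-px view, the coupling rim is at (421,186), the handle top at (403,365) and the bolt at (405,30). I'll take a settled shot and then a second viewpoint.

```bash
python3 - <<'E'
from h import *
o=shot('wrist','w2');print(o['ee_pos'],o['eef_rot'],o['joint_vel'].round(3))
E
python3 -m creep '[[[0.8,-0.3,1.4],0,1],[[0.8,-0.3,1.4],0,1],[[0.8,-0.3,1.4],0,1],[[0.8,-0.3,1.4],0,1]]'
python3 - <<'E'
from h import *
o=shot('wrist','w3');print(o['ee_pos'],o['eef_rot'],o['joint_vel'].round(3))
for n in('w2','w3'):
  d=L(n);cv2.imwrite(f'pics/{n}b.png',cv2.resize(d['img'][0:270,150:350][:,:,::-1],None,fx=2.9 if 0 else 2,fy=2,interpolation=cv2.INTER_CUBIC))
E
```

```text
[ 0.54155434 -0.09725572  0.25958461] [-3.14142850e+00 -5.73059762e-04  1.81669039e+00] [-0.075 -0.036  0.053 -0.01  -0.013 -0.062]
time_s: 1.9
ee_pos: [0.5157, -0.0663, 0.191]
eef_rot: [3.141, 0.001, 1.812]
force: [-0.4, -0.1, 1.1]
grip_width: 0.094
[ 0.5156699  -0.0663119   0.19101758] [3.14097555e+00 5.15207439e-04 1.81240407e+00] [-0.002 -0.008 -0.039 -0.     0.004  0.002]
```

View pics/w2b.png

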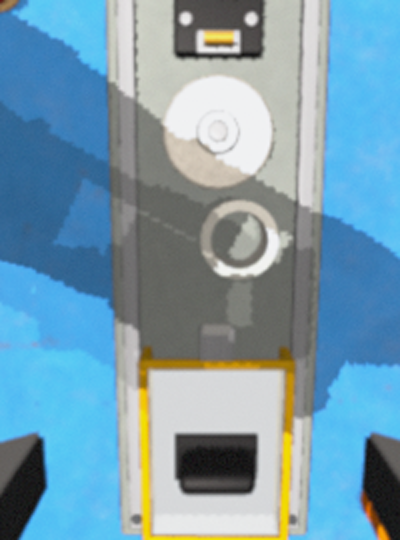

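View pics/w3b.png

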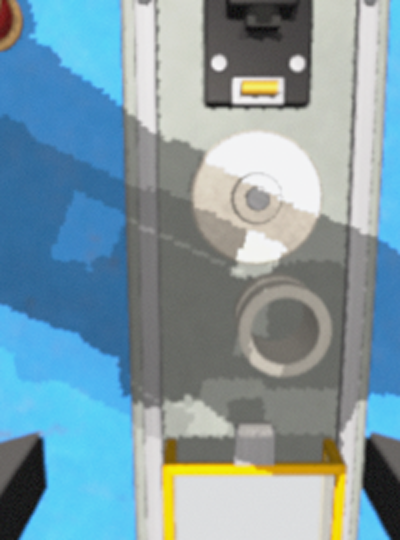

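In w2 the coupling rim centre is at crop (240.5,239.5), and in w3 it is at (286.5,331). The pulley hub is at (218,131) and (257,198). The handle's lower black band in w2, around (217,483), is its top face.

```bash
python3 - <<'E'
from h import *
a=L('w2');b=L('w3')
q=lambda x,y:(150+(x+.5)/2-.5,(y+.5)/2-.5)
print('coup',tri(a,q(240.5,239.5),b,q(286.5,331)),atz(a,*q(240.5,239.5),.062),atz(b,*q(286.5,331),.062))
print('pulley',tri(a,q(218,131),b,q(257,198)),atz(a,*q(218,131),.04),atz(b,*q(257,198),.04))
print('bolt',tri(a,q(218,38),b,q(259,87)))
print('coup rim depth',pt(b,*q(250,335)),pt(b,*q(325,340)))
for y in(440,455,465,475,480,485,490,500): print(y,pt(a,*q(217,y)).round(4))
print('rail edges w3',atz(b,*q(159,300),.02),atz(b,*q(347,300),.02))
o=telemetry.get_obs();Rw=R.from_euler('xyz',o['eef_rot']).as_matrix()
print(Rw.T.round(3))
E
```

```text
coup (array([ 0.54752039, -0.04065912,  0.0617162 ]), np.float64(5.5554296601162905e-05)) [ 0.54747984 -0.0406632   0.062     ] [ 0.54749159 -0.04059256  0.062     ]
pulley (array([0.52184652, 0.01274308, 0.03513645]), np.float64(0.00022146926005848502)) [0.52193354 0.01237283 0.04      ] [0.52138586 0.01259946 0.04      ]
bolt (array([0.50997784, 0.06026563, 0.03508745]), np.float64(0.0004061006271837949))
coup rim depth [ 0.53221031 -0.04656939  0.06057088] [ 0.56559451 -0.04044183  0.06170898]
440 [ 0.5647 -0.158   0.0531]
455 [ 0.5656 -0.1625  0.0654]
465 [ 0.5652 -0.1622  0.0807]
475 [ 0.5654 -0.1638  0.0908]
480 [ 0.5659 -0.1659  0.0926]
485 [ 0.5666 -0.1684  0.0934]
490 [ 0.5674 -0.1714  0.0929]
500 [ 0.5751 -0.198   0.0491]
rail edges w3 [ 0.48763795 -0.04775966  0.02      ] [ 0.58052072 -0.02477699  0.02      ]
[[-0.239  0.971 -0.001]
 [ 0.971  0.239  0.002]
 [ 0.002 -0.001 -1.   ]]
```

The two views agree: the coupling is at (0.5475, -0.0407) with its top at 0.062. Next I go over it and down, and grip gently.

```bash
python3 -m creep '[[[0.35,0.74,0],0,1],[[0.35,0.74,0.8],0,1],[[0.35,0.74,1.6],0,1],[[0.35,0.74,2.3],0,1],[[0.35,0.74,2.86],0,1],[[0.35,0.74,2.86],0,1],[[0.35,0.74,2.86],0,1],[[0.35,0.74,2.86],0,1]]'
python3 - <<'E'
from h import *
shot('wrist','w4')
d=L('w4');cv2.imwrite('pics/w4b.png',cv2.resize(d['img'][:,:,::-1],(768,576)))
E
```

```text
time_s: 2.75
ee_pos: [0.5488, -0.0398, 0.0493]
eef_rot: [3.138, 0.001, 1.813]
force: [-0.1, 0.5, 0.3]
grip_width: 0.0938
```

View pics/w4b.png

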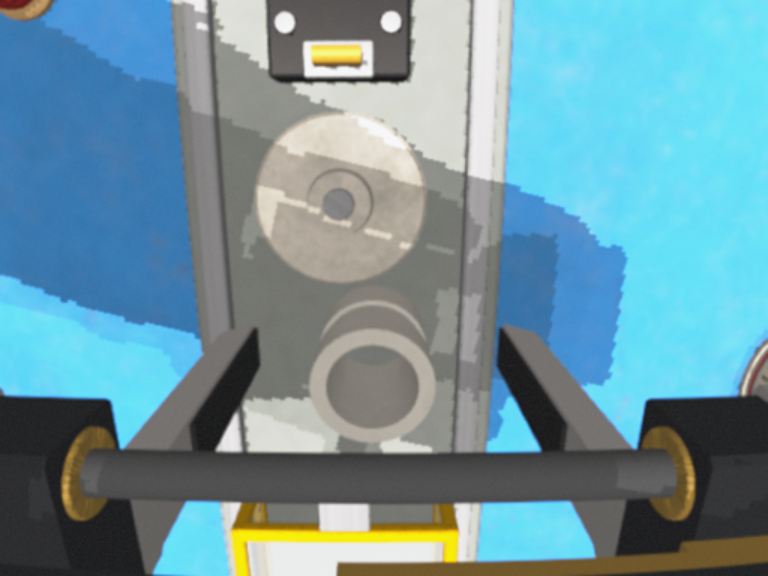

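The coupling at (372,385) is centred between the fingertips at (258,330) and (498,330). I close on it now.

```bash
python3 -m creep '[[[0,0,0.04],0,0],[[0,0,0.04],0,0],[[0,0,0.04],0,0],[[0,0,0.04],0,0],[[0,0,0.04],0,0],[[0,0,0.04],0,0],[[0,0,0.04],0,0],[[0,0,0.04],0,0]]' 15
```

```text
time_s: 3.6
ee_pos: [0.5473, -0.0392, 0.0449]
eef_rot: [-3.142, -0.0, 1.813]
force: [-0.4, -0.1, 0.0]
grip_width: 0.0412
```

```bash
python3 -m creep '[[[0,0,-0.7],0,0],[[0,0,-1.5],0,0],[[0,0,-2.0],0,0],[[0.9,-0.02,-2],0,0],[[1.8,-0.04,-2],0,0],[[2.7,-0.06,-2],0,0],[[3.6,-0.08,-2],0,0],[[4.5,-0.1,-2],0,0],[[5.4,-0.12,-2],0,0],[[6.3,-0.14,-2],0,0],[[7.2,-0.16,-2],0,0],[[7.85,-0.18,-2],0,0]]'
python3 -m creep '[[[0,0,0],0,0],[[0,0,0],0,0],[[0,0,0],0,0]]'
python3 - <<'E'
from h import *
o=shot('wrist','w5');shot('scene','s5');print(o['ee_pos'],o['joint_vel'].round(3))
d=L('w5');cv2.imwrite('pics/w5b.png',cv2.resize(d['img'][:,:,::-1],(768,576)))
E
```

```text
time_s: 4.8
ee_pos: [0.4432, 0.342, 0.1449]
eef_rot: [-3.142, -0.0, 1.815]
force: [0.1, -0.7, -1.3]
grip_width: 0.0415
time_s: 5.1
ee_pos: [0.4446, 0.3389, 0.1449]
eef_rot: [-3.141, 0.0, 1.813]
force: [-0.4, 0.3, -0.4]
grip_width: 0.0418
[0.44457492 0.33890537 0.14485258] [-0.011 -0.004  0.     0.001 -0.     0.002]
```

View pics/w5b.png

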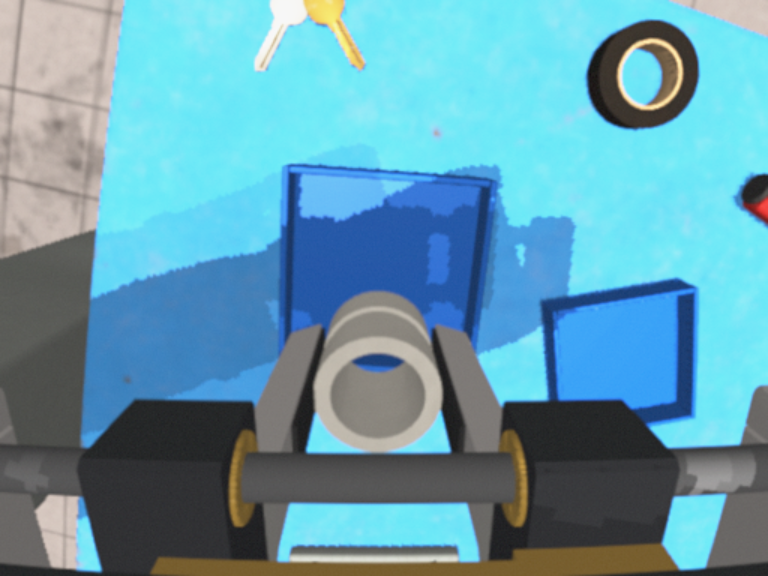

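View pics/s5.png

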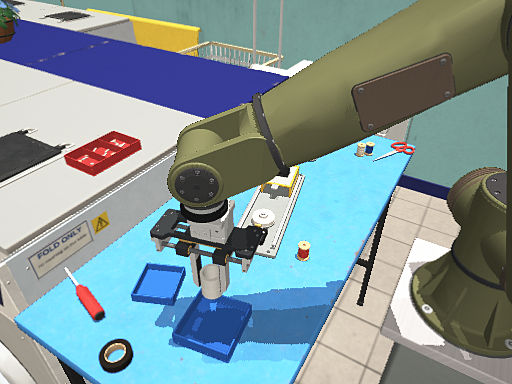

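The coupling is held, with its rim at (378,390), and the tray's far rim runs from (285,167) to (495,182). I'll check the tray centre from this view.

```bash
python3 - <<'E'
from h import *
d=L('w5'); a=atz(d,285/1.5,167/1.5,.03);b=atz(d,495/1.5,182/1.5,.03)
e=b-a;n=np.array([e[1],-e[0],0])/np.linalg.norm(e);print(a,b,np.linalg.norm(e),(a+b)/2+n*.06)
print(pt(d,370/1.5,230/1.5), pt(d,285/1.5,230/1.5))
E
```

```text
[0.37952473 0.39040388 0.03      ] [0.49366438 0.41025766 0.03      ] 0.11585349726875951 [0.44687674 0.34121836 0.03      ]
[0.43366537 0.36306309 0.00332853] [0.38618138 0.35588043 0.02880019]
```

```bash
python3 -m creep '[[[0.04,0.02,0.8],0,0],[[0.04,0.02,1.5],0,0],[[0.04,0.02,1.9],0,0],[[0.04,0.02,2.1],0,0],[[0.04,0.02,2.12],0,0],[[0.04,0.02,2.12],0,0],[[0.04,0.02,2.12],0,0.6],[[0.04,0.02,2.12],0,0.6],[[0.04,0.02,2.12],0,0.6],[[0.04,0.02,2.12],0,0.6]]'
python3 -m creep '[[[0,0,-0.3],0,0.6],[[0,0,-0.9],0,0.6],[[0,0,-1.7],0,0.6],[[0,0,-2.5],0,0.9],[[0,0,-2.5],0,0.9],[[0,0,-2.5],0,0.9]]'
python3 - <<'E'
from h import *
o=shot('wrist','w6')
d=L('w6');cv2.imwrite('pics/w6b.png',cv2.resize(d['img'][:,:,::-1],(768,576)))
E
```

```text
time_s: 6.2
ee_pos: [0.4449, 0.342, 0.0393]
eef_rot: [3.141, -0.0, 1.813]
force: [0.6, -0.2, -0.9]
grip_width: 0.056
time_s: 6.8
ee_pos: [0.4449, 0.342, 0.1652]
eef_rot: [3.14, -0.001, 1.813]
force: [-0.1, -0.2, -0.6]
grip_width: 0.0772
```

View pics/w6b.png

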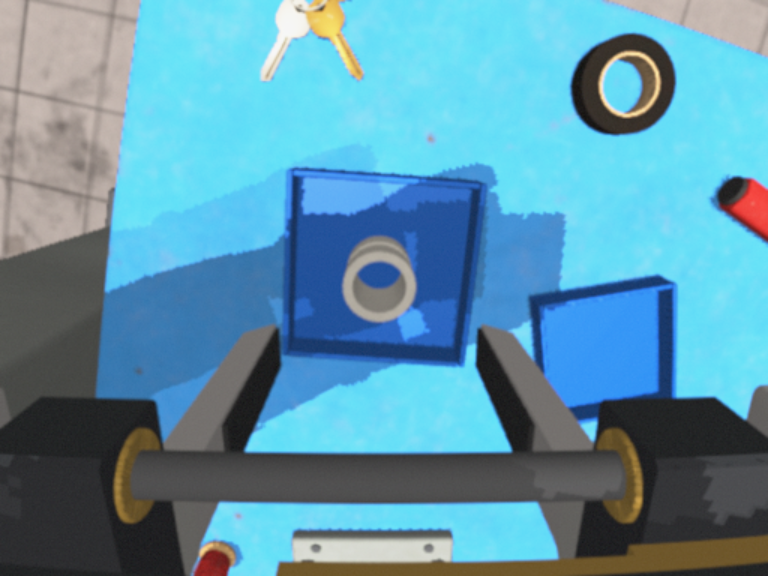

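The coupling stands upright in the tray at (379,280). Now I move to above the handle.

```bash
python3 -m creep '[[[-0.9,-0.01,0],0,1],[[-1.8,-0.01,0],0,1],[[-2.7,-0.02,0],0,1],[[-3.6,-0.02,0],0,1],[[-4.5,-0.03,0],0,1],[[-5.4,-0.04,0],0,1],[[-6.3,-0.04,0],0,1],[[-7.2,-0.05,0],0,1],[[-8.1,-0.06,0],0,1],[[-9.0,-0.06,0],0,1],[[-9.9,-0.07,0],0,1],[[-10.4,-0.07,0],0,1]]'
python3 -m creep '[[[0,0,0],0,1],[[0,0,0],0,1],[[0,0,0],0,1]]'
python3 - <<'E'
from h import *
o=shot('wrist','w7');print(o['joint_vel'].round(3))
d=L('w7');cv2.imwrite('pics/w7b.png',cv2.resize(d['img'][:,:,::-1],(768,576)))
E
```

```text
time_s: 8.05
ee_pos: [0.5659, -0.1667, 0.1623]
eef_rot: [-3.139, -0.001, 1.811]
force: [0.1, 0.2, -0.3]
grip_width: 0.0941
time_s: 8.35
ee_pos: [0.566, -0.1626, 0.1633]
eef_rot: [-3.141, -0.001, 1.814]
force: [-0.1, 0.3, 0.6]
grip_width: 0.0941
[ 0.008 -0.01  -0.004 -0.    -0.    -0.003]
```

View pics/w7b.png

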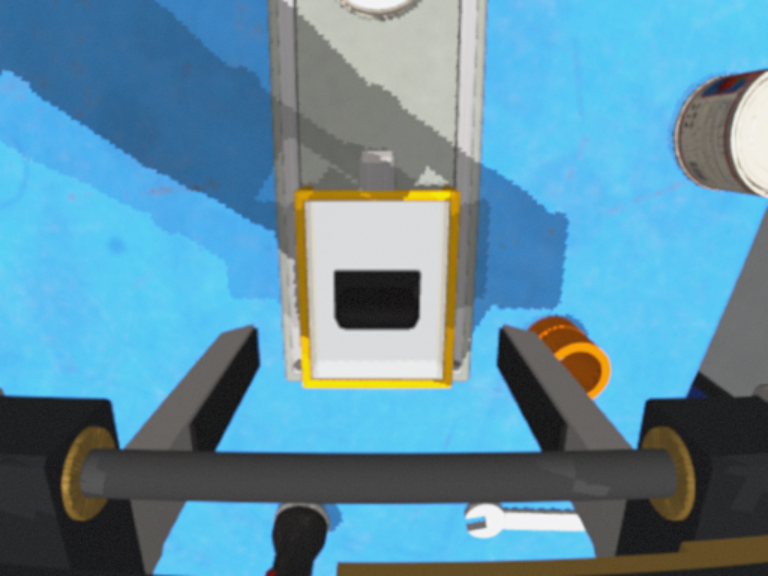

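The handle is at (377,300), centred between the fingers. I'll measure its top face by depth and by triangulating against w2.

```bash
python3 - <<'E'
from h import *
d=L('w7')
im=d['img'][160:230,200:300][:,:,::-1]; im=cv2.convertScaleAbs(im,alpha=4,beta=0)
cv2.imwrite('pics/w7c.png',cv2.resize(im,None,fx=7,fy=7,interpolation=cv2.INTER_CUBIC))
for v in range(184,224,3): print(v,pt(d,251,v).round(4))
for u in range(218,286,4): print(u,pt(d,u,212).round(4))
E
```

```text
184 [ 0.5639 -0.1578  0.0534]
187 [ 0.5646 -0.1603  0.0533]
190 [ 0.5652 -0.1628  0.0537]
193 [ 0.5652 -0.1627  0.0631]
196 [ 0.5652 -0.1627  0.0716]
199 [ 0.5652 -0.1626  0.08  ]
202 [ 0.5652 -0.1625  0.0876]
205 [ 0.5655 -0.1637  0.091 ]
208 [ 0.5659 -0.1653  0.0931]
211 [ 0.5664 -0.1674  0.0936]
214 [ 0.5671 -0.17    0.0929]
217 [ 0.5677 -0.1725  0.0923]
220 [ 0.5722 -0.1911  0.0491]
223 [ 0.5728 -0.1938  0.0493]
218 [ 0.542  -0.1908  0.0492]
222 [ 0.5454 -0.1899  0.0493]
226 [ 0.5487 -0.1731  0.0924]
230 [ 0.5515 -0.1721  0.0932]
234 [ 0.5544 -0.1712  0.0937]
238 [ 0.5573 -0.1707  0.093 ]
242 [ 0.5602 -0.1699  0.0933]
246 [ 0.5631 -0.1693  0.093 ]
250 [ 0.5659 -0.1684  0.0935]
254 [ 0.5688 -0.1678  0.0932]
258 [ 0.5718 -0.1673  0.0927]
262 [ 0.5746 -0.1663  0.0934]
266 [ 0.5775 -0.1657  0.0931]
270 [ 0.5803 -0.1648  0.0935]
274 [ 0.5834 -0.1645  0.0923]
278 [ 0.5869 -0.165   0.0888]
282 [ 0.597  -0.1771  0.0492]
```

View pics/w7c.png

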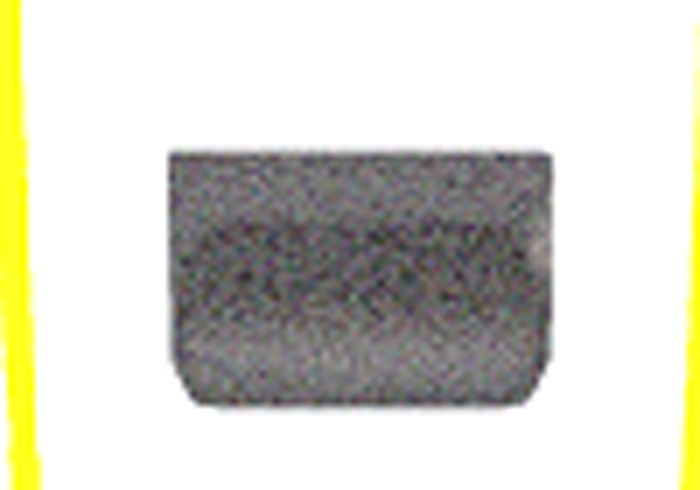

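The handle centre is at (0.567, -0.169), with its top at 0.093. I descend and grip it.

```bash
python3 -m creep '[[[-0.13,0.01,0.5],0,1],[[-0.13,0.01,1.1],0,1],[[-0.13,0.01,1.5],0,1],[[-0.13,0.01,1.68],0,1],[[-0.13,0.01,1.68],0,1],[[-0.13,0.01,1.68],0,1]]' 20
python3 -m creep '[[[0,0,0],0,0],[[0,0,0],0,0],[[0,0,0],0,0],[[0,0,0],0,0],[[0,0,0],0,0],[[0,0,0],0,0],[[0,0,0],0,0],[[0,0,0],0,0]]' 20
```

```text
time_s: 9.0
ee_pos: [0.5689, -0.1697, 0.081]
eef_rot: [3.14, 0.001, 1.814]
force: [0.2, 0.3, 0.0]
grip_width: 0.0942
time_s: 9.8
ee_pos: [0.5672, -0.1702, 0.0799]
eef_rot: [-3.139, -0.001, 1.813]
force: [-11.5, -1.7, 6.1]
grip_width: 0.0419
```

```bash
python3 -m creep '[[[0,-0.02,0],0,0],[[0,-0.02,0],0,0],[[0,-0.02,0],0,0]]' 20
```

```text
time_s: 10.1
ee_pos: [0.5671, -0.1703, 0.0799]
eef_rot: [-3.141, -0.0, 1.813]
force: [-3.6, -1.0, 2.3]
grip_width: 0.0419
```

Lateral stiffness is about 8 N/mm. I slide the guard 110 mm first.

```bash
python3 -m creep '[[[0.2,-0.03,0],0,0],[[0.4,-0.03,0],0,0],[[0.6,-0.03,0],0,0],[[0.8,-0.03,0],0,0],[[1.0,-0.03,0],0,0],[[1.2,-0.03,0],0,0],[[1.4,-0.03,0],0,0],[[1.6,-0.03,0],0,0],[[1.8,-0.03,0],0,0],[[2.0,-0.03,0],0,0],[[2.2,-0.03,0],0,0],[[2.2,-0.03,0],0,0]]'
python3 - <<'E'
from h import *
o=telemetry.get_obs();Rw=R.from_euler('xyz',o['eef_rot']).as_matrix()
print((Rw.T@o['force']).round(1),(Rw.T@(o['ee_pos']-np.array([.5671,-.1703,.0799])))*1000)
shot('wrist','w8');shot('top','t8')
d=L('w8');cv2.imwrite('pics/w8b.png',cv2.resize(d['img'][:,:,::-1],(768,576)))
E
```

```text
time_s: 11.3
ee_pos: [0.5402, -0.0622, 0.0799]
eef_rot: [3.139, -0.0, 1.814]
force: [8.6, 3.2, -7.1]
grip_width: 0.042
[1.1 9.1 7.1] [ 1.11413571e+02 -2.44566680e-02  4.44000436e-02]
```

View pics/w8b.png

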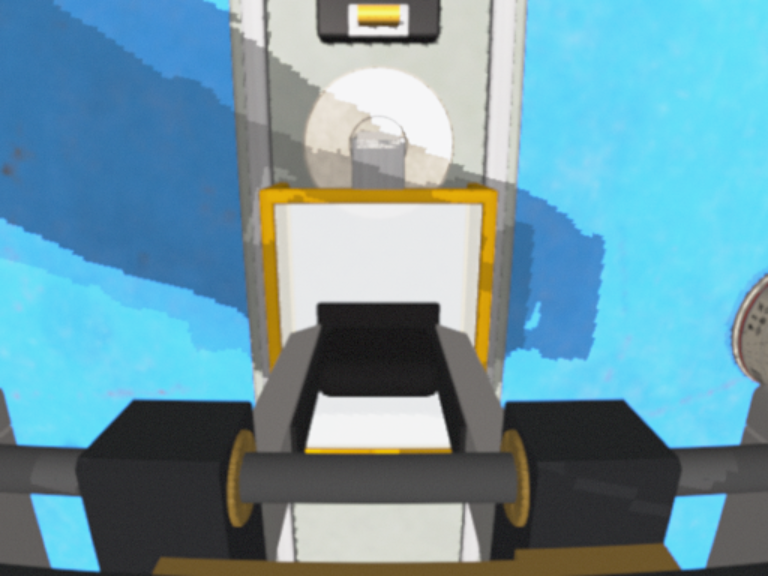

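```bash
python3 - <<'E'
from h import *
d=L('w8')
for p in[(378,133),(378,140),(378,150),(378,160),(378,15),(378,25),(378,35)]:
  P=pt(d,p[0]/1.5,p[1]/1.5);print(p,P.round(4), (np.array([-.241,.971])@P[:2]).round(4))
E
python3 -m creep '[[[0.1,0.02,0.01],0,0],[[0.2,0.02,0.02],0,0],[[0.2,0.02,0.02],0,0],[[0.2,0.02,0.02],0,0]]'
python3 - <<'E'
from h import *
o=telemetry.get_obs();Rw=R.from_euler('xyz',o['eef_rot']).as_matrix()
print((Rw.T@o['force']).round(1),(Rw.T@(o['ee_pos']-np.array([.5671,-.1703,.0799])))*1000)
E
```

```text
(378, 133) [0.5207 0.0169 0.0504] -0.1091
(378, 140) [0.5213 0.0144 0.0504] -0.1116
(378, 150) [0.5222 0.0109 0.0501] -0.1153
(378, 160) [0.5231 0.0074 0.0506] -0.1189
(378, 15) [0.5103 0.0588 0.0408] -0.0659
(378, 25) [0.5108 0.0571 0.0329] -0.0676
(378, 35) [0.5115 0.0543 0.0294] -0.0706
time_s: 11.8
ee_pos: [0.5382, -0.0533, 0.0798]
eef_rot: [3.141, 0.0, 1.814]
force: [-4.1, 0.2, 9.4]
grip_width: 0.0416
[ 1.2 -4.  -9.4] [1.20482567e+02 3.95385315e-02 7.69893454e-02]
```

```bash
cat > r.py <<'E'
from h import *
o=telemetry.get_obs();Rw=R.from_euler('xyz',o['eef_rot']).as_matrix()
print('F',(Rw.T@o['force']).round(1),'travel',((Rw.T@(o['ee_pos']-np.array([.5671,-.1703,.0799])))*1000).round(2))
E
python3 -m creep '[[[0.1,-0.007,-0.01],0,0],[[0.2,-0.007,-0.01],0,0],[[0.3,-0.007,-0.01],0,0],[[0.4,-0.007,-0.01],0,0],[[0.4,-0.007,-0.01],0,0]]' >/dev/null; python3 r.py
python3 -m creep '[[[0.04,0,0],0,0],[[0.08,0,0],0,0],[[0.08,0,0],0,0]]'>/dev/null; python3 r.py
python3 -m creep '[[[0.04,0,0],0,0],[[0.08,0,0],0,0],[[0.08,0,0],0,0]]'>/dev/null; python3 r.py
```

```text
F [ 1.4  4.9 -5.2] travel [1.4084e+02 4.0000e-02 9.0000e-02]
F [ 0.6  4.4 -4.1] travel [ 1.4417e+02 -7.0000e-02  9.0000e-02]
F [ 1.4  4.7 -6.9] travel [ 1.4813e+02 -5.0000e-02  5.0000e-02]
```

```bash

python3 -m creep '[[[0.02,0,0],0,0],[[0.04,0,0],0,0],[[0.04,0,0],0,0]]'>/dev/null; python3 r.py
python3 -m creep '[[[0.02,0,0],0,0],[[0.04,0,0],0,0],[[0.04,0,0],0,0]]'>/dev/null; python3 r.py
python3 -m creep '[[[0.02,0,0],0,0],[[0.04,0,0],0,0],[[0.04,0,0],0,0]]'>/dev/null; python3 r.py
python3 -m creep '[[[0.02,0,0],0,0],[[0.04,0,0],0,0],[[0.04,0,0],0,0]]'>/dev/null; python3 r.py
```

```text
F [-0.5  5.  -5.5] travel [ 1.5002e+02 -7.0000e-02  6.0000e-02]
F [-0.8  5.  -4.8] travel [ 1.5199e+02 -4.0000e-02  2.0000e-02]
F [-0.5  4.6 -6.2] travel [ 1.54e+02 -9.00e-02  6.00e-02]
F [-0.8  4.  -5.3] travel [ 1.5599e+02 -4.0000e-02  4.0000e-02]
```

```bash

for i in 1 2 3; do :; done
python3 -m creep '[[[0.02,0,0],0,0],[[0.04,0,0],0,0],[[0.04,0,0],0,0]]'>/dev/null; python3 r.py
python3 -m creep '[[[0.02,0,0],0,0],[[0.04,0,0],0,0],[[0.04,0,0],0,0]]'>/dev/null; python3 r.py
python3 -m creep '[[[0.02,0,0],0,0],[[0.04,0,0],0,0],[[0.04,0,0],0,0]]'>/dev/null; python3 r.py
```

```text
F [-0.5  4.8 -5.6] travel [ 1.5798e+02 -4.0000e-02  3.0000e-02]
F [-0.7  5.1 -5. ] travel [ 1.5996e+02 -6.0000e-02  3.0000e-02]
F [-6.   4.6 -4.2] travel [ 1.6137e+02 -1.0000e-01 -1.3000e-01]
```

```bash

python3 -m creep '[[[0.02,0,0],0,0],[[0.04,0,0],0,0],[[0.04,0,0],0,0]]'>/dev/null; python3 r.py
python3 -m creep '[[[0.02,0,0],0,0],[[0.04,0,0],0,0],[[0.04,0,0],0,0]]'>/dev/null; python3 r.py
python3 -m creep '[[[0.02,0,0],0,0],[[0.04,0,0],0,0],[[0.04,0,0],0,0]]'>/dev/null; python3 r.py
python3 -m creep '[[[0.02,0,0],0,0],[[0.04,0,0],0,0],[[0.04,0,0],0,0]]'>/dev/null; python3 r.py
```

```text
F [-7.9  4.  -3.9] travel [ 1.6321e+02 -8.0000e-02 -1.7000e-01]
F [-7.   4.9 -4.4] travel [ 1.6515e+02 -1.0000e-01 -1.9000e-01]
F [-9.5  4.3 -3.6] travel [ 1.6699e+02 -1.0000e-01 -2.3000e-01]
F [-9.4  4.8 -4.5] travel [ 1.6891e+02 -1.0000e-01 -2.6000e-01]
```

```bash

python3 -m creep '[[[0.02,0,0],0,0],[[0.04,0,0],0,0],[[0.04,0,0],0,0]]'>/dev/null; python3 r.py
python3 -m creep '[[[0.02,0,0],0,0],[[0.03,0,0],0,0],[[0.03,0,0],0,0]]'>/dev/null; python3 r.py
python3 -m creep '[[[0.02,0,0],0,0],[[0.03,0,0],0,0],[[0.03,0,0],0,0]]'>/dev/null; python3 r.py
```

```text
F [-3.2  5.  -4.8] travel [ 1.7152e+02 -1.1000e-01 -6.0000e-02]
F [-3.5  4.5 -5.6] travel [ 1.7308e+02 -6.0000e-02 -1.0000e-01]
F [-2.7  4.3 -5.4] travel [ 1.7471e+02 -9.0000e-02 -4.0000e-02]
```

```bash

python3 -m creep '[[[0.02,0,0],0,0],[[0.02,0,0],0,0]]'>/dev/null; python3 r.py
python3 -m creep '[[[0.01,0,0],0,0],[[0.01,0,0],0,0]]'>/dev/null; python3 r.py
python3 -m creep '[[[0.01,0,0],0,0],[[0.01,0,0],0,0]]'>/dev/null; python3 r.py
python3 - <<'E'
from h import *
shot('wrist','w9')
d=L('w9');cv2.imwrite('pics/w9b.png',cv2.resize(d['img'][0:200,150:350][:,:,::-1],None,fx=3,fy=3,interpolation=cv2.INTER_CUBIC))
E
```

```text
F [ 0.5  4.2 -5.9] travel [ 1.7611e+02 -6.0000e-02  6.0000e-02]
F [ 3.9  5.1 -6.6] travel [ 1.7691e+02 -8.0000e-02  1.9000e-01]
F [ 1.3  4.1 -5.6] travel [ 1.7713e+02 -4.0000e-02  6.0000e-02]
```

View pics/w9b.png

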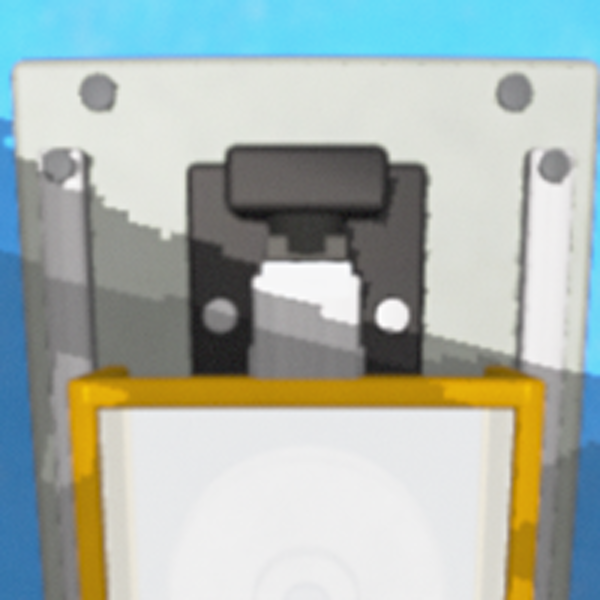

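Force rose to 9.5 N, fell off, then changed sign near 177 mm of travel, so the click is probable. The tongue is just short of the buffer. I'll pull back gently to test the latch.

```bash

python3 -m creep '[[[-0.02,0,0],0,0],[[-0.02,0,0],0,0]]'>/dev/null; python3 r.py
python3 -m creep '[[[-0.015,0,0],0,0],[[-0.015,0,0],0,0]]'>/dev/null; python3 r.py
```

```text
F [ 7.7  4.2 -6.7] travel [ 1.7679e+02 -3.0000e-02  3.3000e-01]
F [12.   4.4 -8.5] travel [ 1.7659e+02 -1.0000e-02  4.8000e-01]
```

It's latched: 12 N of pull moved it only 0.5 mm. I relieve the load, release and retreat.

```bash

python3 -m creep '[[[0.03,0.01,0.005],0,0],[[0.03,0.01,0.005],0,0]]'>/dev/null; python3 r.py
python3 -m creep '[[[0,0,0],0,0.7],[[0,0,0],0,0.7],[[0,0,0],0,0.7],[[0,0,0],0,0.7],[[0,0,-0.4],0,0.8],[[0,0,-1.0],0,0.8],[[0,0,-1.8],0,0.8],[[0,0,-2.6],0,0.8],[[-0.6,0,-2.6],0,0.8],[[-0.6,0,-2.6],0,0.8],[[-0.6,0,-2.6],0,0.8]]'
python3 - <<'E'
from h import *
shot('wrist','w10');shot('scene','s10');o=shot('top','t10');print(o['time_s'])
d=L('w10');cv2.imwrite('pics/w10b.png',cv2.resize(d['img'][:,:,::-1],(768,576)))
E
```

```text
F [  1.2  -3.  -12. ] travel [1.7708e+02 7.0000e-02 1.7000e-01]
time_s: 19.45
ee_pos: [0.5315, -0.028, 0.2086]
eef_rot: [-3.141, -0.001, 1.812]
force: [-0.0, 0.1, -0.7]
grip_width: 0.0752
19.55
```

View pics/w10b.png

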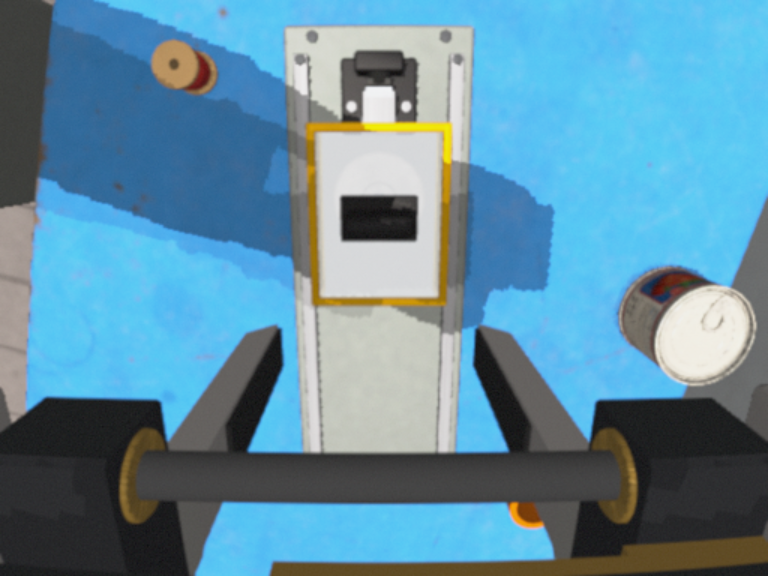

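View pics/s10.png

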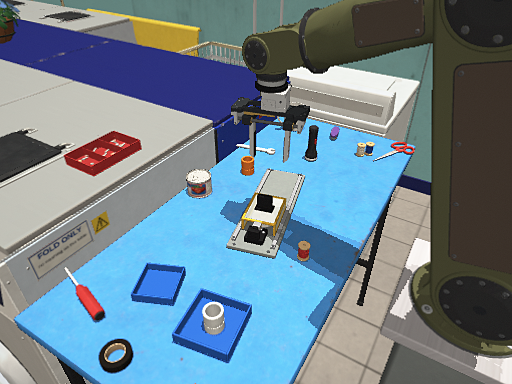

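The guard is shut, with the tongue against the catch at (378,105) in the wrist view. The coupling stands in the large tray at (213,317) in the scene view. The torch, tin and spool are unmoved and the robot is clear, so I hand in.

```bash
python3 -c "
from station import ctrl;print(ctrl.hand_in())"
```

```text
the job is handed in; nothing more can be done
None
```

I put the white coupling upright near the middle of the larger blue tray. Then I gripped the guard's handle and slid it shut in small steps. The job was handed in at about 19.6 s; the hand-in reports no verdict.

- **Latch:** the push rose to about 9.5 N, then dropped off and changed sign at about 177 mm of travel, where the click was due. Pulling back with 12 N moved the guard only 0.5 mm, so the latch holds.
- **Buffer:** I felt no push back from the rubber buffer. I could not read its squeeze or the bolt's position directly.
- **Final pictures:** the guard is shut, the coupling stands in the tray, the torch, tin and spool are where they were, and the gripper touches nothing.
- **Side load:** gripping the handle slightly off-centre put up to about 12 N sideways and vertically on the tool. That is well below the limits, and I let it off before and during the slide.

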